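# Hold a blank in the curing box

## Robot

A 6-joint arm with a two-finger parallel gripper is mounted at the origin on a cart in front of the work surface, level with it; the furniture and walls round the work are solid. World frame = base frame: x ahead of the robot, y to its left, z up, the work surface at z = 0. Lengths are in m, angles in degrees, forces in N, time in s.
With the tool pointing down it reaches from about 0.3 to 0.75 m from the base axis. Payload 8.5 kg.
Tool frame: the origin (TCP) lies on the centre line of the jaws, within the pads' length; the fingertips stand 22 mm ahead of it and the grasp point (between the pads) lies 3 mm ahead of it; z points along the fingers, y is the line along which they close (so a half turn about z gives the same grasp; the last joint's range is limited). The gripper opens to 88 mm and grips with 3 to 60 N. Pads are 18 mm wide; open, the fingers measure 123 mm over their backs; the gripper's body (75 mm by 187 mm) begins 45 mm behind the grasp point.
Start: joints at [-77.137, 21.807, 74.336, -0, 83.858, -12.336], TCP at [0.234, -0.498, 0.261] pointing down, gripper open.
Joint ranges: [-178.18, 178.18], [-50.72, 133.34], [12.68, 142.11], [-81.47, 261.47], [9.98, 163.14], [-165.26, 165.26]. Speed limits (degrees/s): [136.94, 136.94, 180, 180, 180, 180].

## Interface

Orientations are given as [roll, pitch, yaw] about the fixed x, y, z axes, in that order (R = Rz(yaw) Ry(pitch) Rx(roll)).
In Python, from cell import arm gives the robot as it stands.
- The arm moves only by the tool step_arm, never from a script. Its argument "increments" is text: rows parted by semicolons, each of 4 numbers parted by spaces: the shift along the tool's x, y, z in mm, then the turn about the tool's z in degrees. In form: tx ty tz turn; .... A call has 1 to 12 rows; each row is the pose to reach, as a shift and turn from the pose commanded when the call began, along the tool's axes at that moment; what a row does not reach only later rows make up. A row lasts 1/12 s, in which the tool goes at most 41.7 mm and 7.16 degrees, less where a joint would pass 70% of its speed; a pose out of reach is approached as far as the arm can. A call with a gripper value outside its range is refused whole. "hand" is the finger opening in mm, from 0 to 88.1, set as the call begins (left out, the last holds). The fingers move at their own pace and stop on an object; the grip force is fixed at half the most. Time passes only in rows, so rows that repeat a pose let the fingers close. It gives the time, the measured TCP pose, the force, the opening and the grip force at its end, in the units of the state.
- arm.get_obs(): the state, without advancing time (a new reading comes with each control period).
- arm.read_camera(name): name is "scene" or "top" or "wrist"; returns a dict with "img" (400x640x3 uint8, red, green, blue), "K" (3x3 intrinsics, pixels), "R" (3x3) and "t" (3): a world point X has camera coordinates R X + t. Camera axes: x right, y down, z forward; pixel columns grow to the right and rows downward; lengths in m; the calibration is good to about 2 mm. A picture is of the moment at which its call begins. There is no depth.
- arm.close_job(): hands the job in; it is judged then, once.
The state is a dict: "time": time; "joint_pos": joint angles; "joint_vel": joint speeds; "joint_efforts": joint torques, N m; "position": TCP position; "orientation": TCP orientation; "contact_force": force on the tool from outside, world axes, zero at the start; "ft_torque": the same for the moment, N m; "width": finger opening in m; "gripper_force": force on a finger pad.
Only numpy, scipy, OpenCV 4.12 (cv2) and the standard library are available. Lean on these libraries where they do the work, as an engineer would, in place of code of your own. Each camera call takes 0.05 s, during which the arm holds its last target. There are 200 camera calls.

## Task

The small grey curing box has an amber side screen with a bow handle on its left and another on its right: raise both fully upright. Then pick up the standing brown wood blank, pass its lower end straight down through the slot in the box's roof and press the red spring pad beneath clearly down with it (half its travel is right). Finish while still holding the blank there with the pad pressed: do not let go, and leave the glue bottle, tape roll and wax block alone.

Things in the scene. Friction and masses are not known exactly. Their poses are not given: they have to be found in the camera images.
- curing_box: Grey metal box, fixed to the desk, 116 (x) x 100 (y) mm, 100 mm high, open on its left (+y) and right (-y) sides until the screens are raised. Origin: centre of its underside, on the desk; z up; x points away from the robot at yaw 0. The two screens are hinged along lines parallel to its x axis, at y = +50 mm (left) and y = -50 mm (right), z = 26 mm.
- slot_mouth (a point): Centre of the slot in the roof, at the level of the roof's upper face (100 mm above the desk); axes as the box's. The slot is 33 mm along x and 50 mm along y, through a roof 8 mm thick, with a 1.5 mm chamfer at the mouth: 2 mm clear on every side of the wood blank. The red pad's top lies 20 mm below this point.
- pad (a joint): Red spring pad under the slot, 38 x 56 mm: 0 = up, grows as it is pressed down, 0.010 m = on its stop. It takes about 2 N to start and 6 N at the stop (spring 400 N/m), and it springs back when let go; the blank's weight alone does not press it.
- left_screen (a joint): Amber screen on the box's left (+y) side: 0 = lying out flat, 1.571 rad = upright at its stop. Its stiff hinge (about 0.1 N m of friction) keeps it wherever it is left; starts between 0 and 0.35 rad.
- left_screen_grip (a point): Middle of the left screen's steel handle bar. The bar is round, 10 mm thick, 68 mm long, parallel to the hinge and 110 mm from it (26 mm above the desk when flat, 136 mm when upright, so that its top then stands 41 mm above the roof: carry the blank over it); black legs at its ends carry it; there is 39 mm of open gap between bar and panel. Taken from above across the bar and led round the arc, it turns between the jaws.
- right_screen (a joint): Amber screen on the box's right (-y) side: 0 = lying out flat, 1.571 rad = upright at its stop; otherwise as the left one.
- right_screen_grip (a point): Middle of the right screen's handle bar, which is like the left one's.
- wood_blank: Brown wooden block standing loose on its end, 29 (x) x 46 (y) x 66 (z) mm, about 70 g. Origin: centre of its underside. Grip it across the 29 mm, with the fingertips no lower than 32 mm below its top, so that they stay above the roof; it fits the slot with its x along the box's x, either way round.
- glue_bottle: White glue bottle with a red tip, 45 mm wide, 104 mm high; origin under its centre. Leave it alone.
- tape_roll: Black roll of tape lying flat, 46 mm across, 18 mm high; origin under its centre. Leave it alone.
- wax_block: Orange-brown wax block lying flat, 30 x 56 x 22 mm; origin under its centre. Leave it alone.
Not all that is in view belongs to the job. Several things have the shape of the wood_blank; the one meant has the colours described above.

How it is judged:
By the outcome, as a careful person would: the job done as asked, in the order asked, and still so for the second after the job is handed in, while the arm keeps its last pose, push and grip.
It also fails if it takes over 72 s, if anything falls off the work surface, if the arm or the gripper's body presses on something with over 40 N, if the wrist force passes 120 N, or if a joint passes its speed limit or range.

## Working session

There is one attempt and no reset: what is moved stays moved. The work goes in short steps, Python scripts to look and compute and a tool call to move; the robot and the scene stay as the last step left them, time stands still between calls to the robot, and variables do not carry over. Pictures are saved under pics/ and viewed, at most 12 in all, crops included, and the job is handed in when it is done.

Besides the shell and the picture viewer there is one more tool, called after "Call:" by a JSON object that holds its "name" and its "arguments", one argument or row to a line. step_arm: Moves the arm, as the interface text tells. Its arguments: {"type":"object","properties":{"increments":{"type":"string"},"hand":{"type":"number"}},"required":["increments"]}

```bash
mkdir -p pics; ls; cat > h.py <<'E'
from cell import arm
import numpy as np, cv2
def cam(n,save=None):
    c=arm.read_camera(n)
    if save: cv2.imwrite('pics/'+save,c['img'][:,:,::-1])
    return c
def ray(c,u,v,z):
    R=np.array(c['R']);t=np.array(c['t']);o=-R.T@t
    d=R.T@np.linalg.inv(np.array(c['K']))@np.array([u,v,1.]);
    return o+d*(z-o[2])/d[2]
def proj(c,X):
    p=np.array(c['K'])@(np.array(c['R'])@np.array(X)+np.array(c['t']));return p[:2]/p[2]
E
python3 - <<'E'
from h import *
import pickle
a=cam('top','top.png');b=cam('scene','scene.png')
pickle.dump((a,b),open('c0.pkl','wb'))
for c in(a,b): print(c['K'],c['R'],-np.array(c['R']).T@c['t'])
print(arm.get_obs())
E
```

```text
pics
[[514.75566524   0.         317.88933867]
 [  0.         514.75566524 196.96136786]
 [  0.           0.           1.        ]] [[ 0.01067588 -0.99983493 -0.01470165]
 [-0.98035911 -0.00757011 -0.19707539]
 [ 0.19693156  0.01651685 -0.9802781 ]] [ 0.31910784 -0.02710538  1.3465196 ]
[[400.94397905   0.         323.02632428]
 [  0.         400.94397905 200.35698926]
 [  0.           0.           1.        ]] [[-0.79583597 -0.60546704  0.00740034]
 [-0.39173639  0.50550856 -0.76876765]
 [ 0.46172254 -0.61471193 -0.63948537]] [0.08587851 0.59047608 0.71094085]
{'time': 0.1, 'joint_pos': array([-7.71398963e+01,  2.18378582e+01,  7.43780191e+01, -2.33591246e-03,
        8.38567122e+01, -1.23334389e+01]), 'joint_vel': array([-0.06074387, -0.12588356, -0.23379543, -0.15862827,  0.04142464,
       -0.01661095]), 'joint_efforts': array([ 4.12684618e-03, -4.38651681e+01, -2.24911004e+01,  7.13925250e-02,
        3.42336867e-02, -7.58111014e-05]), 'position': array([ 0.23408394, -0.49746536,  0.26020674]), 'orientation': array([-1.79928590e+02, -1.32365879e-02,  2.51937858e+01]), 'contact_force': array([-0.37968665,  0.21672404,  0.27275487]), 'ft_torque': array([-0.00382199, -0.00234758,  0.00374065]), 'gripper_force': 0.0, 'width': 0.08789181946956438}
```

View pics/top.png

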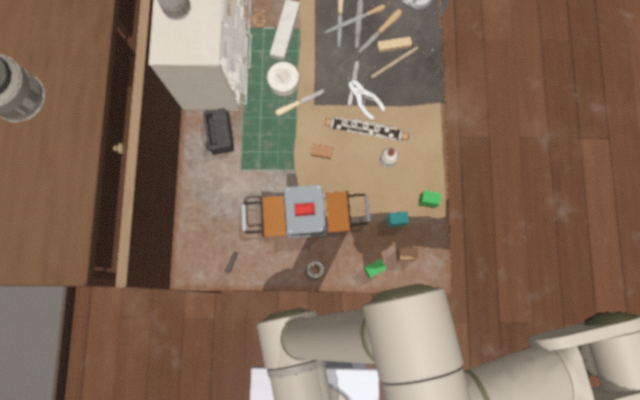

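View pics/scene.png

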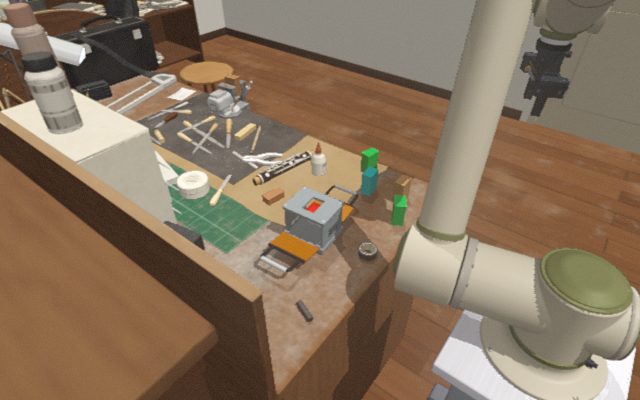

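The top view shows the box at (305,210), left handle at about (246,215), right handle at (367,208), and the brown blank at (406,254). A green block stands at (375,269) and a teal one at (398,218).

```bash
python3 - <<'E'
from h import *
import pickle
a,b=pickle.load(open('c0.pkl','rb'))
im=a['img'];cv2.imwrite('pics/crop.png',cv2.resize(im[140:300,215:455],None,fx=3.3,fy=3.3,interpolation=cv2.INTER_CUBIC)[:,:,::-1])
hsv=cv2.cvtColor(im,cv2.COLOR_RGB2HSV)
def comps(m,z,name):
    n,l,s,c=cv2.connectedComponentsWithStats(m.astype(np.uint8))
    for i in range(1,n):
        if s[i,4]>25:
            r=cv2.minAreaRect(np.argwhere(l==i)[:,::-1].astype(np.float32))
            print(name,c[i].round(1),s[i],np.round(r[1],1),round(r[2],1),ray(a,*c[i],z).round(4))
roi=np.zeros(im.shape[:2],bool);roi[180:285,230:440]=1
h,s,v=[hsv[...,i].astype(int) for i in range(3)]
comps(roi&((h<4)|(h>175))&(s>170)&(v>120),.08,'red')
comps(roi&(h>8)&(h<20)&(s>190)&(v>110),.03,'amber')
comps(roi&(abs(h-105)<14)&(s>25)&(s<110)&(v>120),.1,'grey')
for p in [(406,254)]: print(im[p[1],p[0]],hsv[p[1],p[0]],ray(a,*p,.066))
for p in [(275,215),(300,195),(246,215),(367,208)]: print(p,im[p[1],p[0]],hsv[p[1],p[0]],ray(a,*p,.04))
E
```

```text
red [304.  208.6] [296 205  17   9 113] [ 8. 16.] 90.0 [0.5436 0.0285 0.08  ]
[135 104  80] [ 13 104 135] [ 0.43398653 -0.22526171  0.066     ]
(275, 215) [184 125  71] [ 14 157 184] [0.53336368 0.10482093 0.04      ]
(300, 195) [167 170 171] [ 98   6 171] [0.58640743 0.04134633 0.04      ]
(246, 215) [134 125 120] [ 11  27 134] [0.53274615 0.17963641 0.04      ]
(367, 208) [142 137 136] [  5  11 142] [ 0.55357058 -0.1318429   0.04      ]
```

View pics/crop.png

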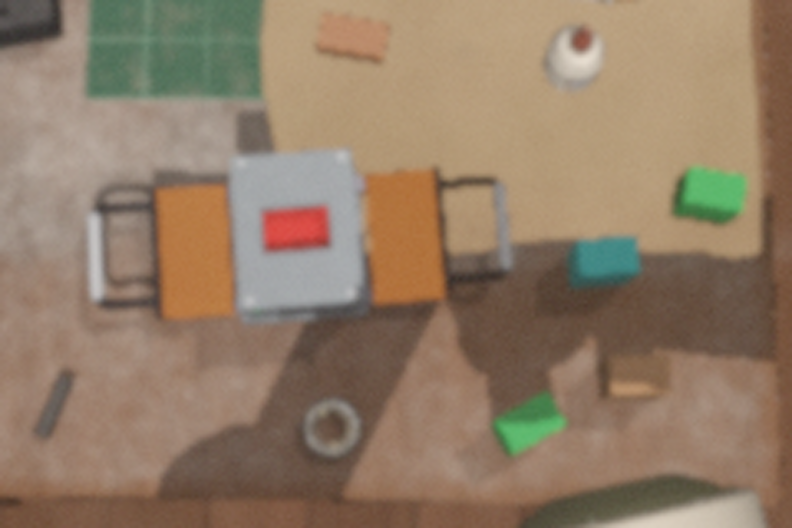

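```bash
cat >> h.py <<'E'
from scipy.spatial.transform import Rotation as Ro
def tool():
    o=arm.get_obs();return np.array(o['position']),Ro.from_euler('xyz',o['orientation'],degrees=True).as_matrix()
def delta(P,yaw):
    p,R=tool();d=R.T@(np.array(P)-p)*1000
    y=np.degrees(np.arctan2(R[1,0],R[0,0]));return d.round(1),round((y-yaw+180)%360-180,1)
E
python3 - <<'E'
from h import *
import pickle
a,b=pickle.load(open('c0.pkl','rb'))
q=lambda x,y,z:ray(a,x/3.3+215,y/3.3+140,z)
def yaw(p,r): d=p-r;return np.degrees(np.arctan2(d[1],d[0])).round(1)
print(yaw(q(231,157,.1),q(243,310,.1)),yaw(q(352,151,.1),q(364,305,.1)))
for n,p,r in(('L',(92,212),(98,298)),('R',(502,182),(507,270))):
  for z in(.026,.06):
    P,Q=q(*p,z),q(*r,z);print(n,z,yaw(P,Q),((P+Q)/2).round(4),np.linalg.norm(P-Q))
w=cam('wrist');p,R=tool();Rw=np.array(w['R']);print(R.T@(-Rw.T@w['t']-p),Rw@R)
print(delta((.47,.03,.36),4.5))
E
```

```text
5.7 4.9
L 0.026 6.2 [0.5292 0.1874 0.026 ] 0.068963119827193
L 0.06 6.2 [0.5238 0.1819 0.06  ] 0.06718749599666418
R 0.026 2.7 [ 0.555  -0.1352  0.026 ] 0.07049917664220656
R 0.06 2.7 [ 0.5489 -0.1324  0.06  ] 0.06868400328009297
[ 0.08213611 -0.00068843 -0.12360713] [[-7.40746576e-04  9.99999725e-01 -2.99251084e-05]
 [-9.48956558e-01 -7.12375076e-04 -3.15405998e-01]
 [-3.15405933e-01 -2.05238286e-04  9.48956825e-01]]
(array([ 438. , -377. ,  -99.2]), np.float64(20.7))
```

Call:
{"name": "step_arm", "arguments": {
  "increments": "10 -6 -10 0;35 -21 -30 0;70 -43 -50 0;105 -64 -70 0;140 -86 -70 0;175 -107 -70 0;210 -129 -70 0;245 -150 -70 0;280 -172 -70 0;315 -193 -70 0;350 -215 -70 0;380 -233 -70 0"
}}

```text
time: 1.15
position: [0.4793, -0.1219, 0.3317]
orientation: [180.0, -0.0, 25.2]
contact_force: [0.2, -0.7, 0.9]
width: 0.088
gripper_force: 0.0
```

Call:
{"name": "step_arm", "arguments": {
  "increments": "35 -21 0 4;70 -43 0 8;105 -64 0 12;135 -83 0 16;150 -92 0 19;157 -97 0 20.7;157 -97 0 20.7;157 -97 0 20.7"
}}

```text
time: 1.82
position: [0.5792, 0.0302, 0.3311]
orientation: [180.0, 0.0, 4.6]
contact_force: [-0.6, 0.7, 0.7]
width: 0.0881
gripper_force: 0.0
```

```bash
python3 - <<'E'
from h import *
import pickle
w=cam('wrist','w1.png');pickle.dump(w,open('w1.pkl','wb'));o=arm.get_obs();print(o['time'],o['position'],o['orientation'])
E
```

```text
1.8667 [0.5790584  0.02956355 0.33115577] [ 1.79990634e+02 -2.08551913e-03  4.56210271e+00]
```

View pics/w1.png

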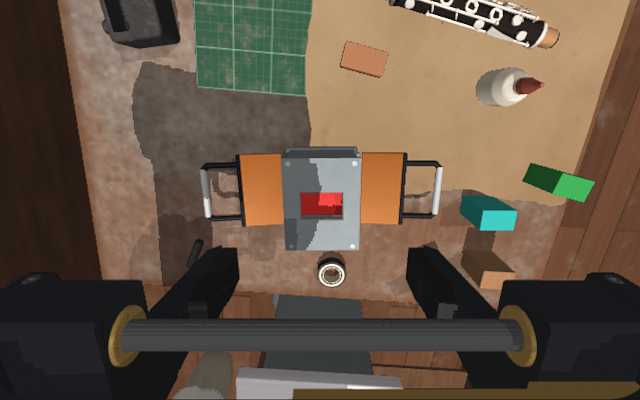

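The wrist view shows the roof at (283–359, 157–250), the slot at (301–343, 193–219), the left bar from (205,170) to (210,217) and the right bar from (439,167) to (436,213). The blank's top is at about (497,275).

```bash
python3 - <<'E'
from h import *
import pickle
w=pickle.load(open('w1.pkl','rb'));im=w['img'];hsv=cv2.cvtColor(im,cv2.COLOR_RGB2HSV).astype(int)
h,s,v=[hsv[...,i] for i in range(3)]
def yaw(p,r): d=p-r;return np.degrees(np.arctan2(d[1],d[0])).round(2)
def big(m,x0,x1,y0,y1):
    k=np.zeros_like(m);k[y0:y1,x0:x1]=m[y0:y1,x0:x1]
    n,l,st,c=cv2.connectedComponentsWithStats(k.astype(np.uint8));i=1+st[1:,4].argmax();return l==i
def quad(m,z):
    pts=np.argwhere(m)[:,::-1]; W=np.array([ray(w,x,y,z)[:2] for x,y in pts])
    r=cv2.minAreaRect((W*1000).astype(np.float32));print(m.sum(),np.round(r[0],1),np.round(r[1],1),round(r[2],2))
    return W
print('slot');quad(big(((h<6)|(h>174))&(s>150),280,370,160,245),.1)
print('amberL');
am=(h>8)&(h<20)&(s>140)&(v>120)
for x0,x1 in((225,285),(360,410)):
    m=big(am,x0,x1,140,235);quad(m,.026);print(np.argwhere(m).min(0),np.argwhere(m).max(0))
print('bars')
for x0,x1 in((195,220),(428,446)):
    m=big((s<60)&(v>110),x0,x1,160,222)
    W=quad(m,.03)
print('roof');m=big((s<60)&(v>60),270,366,140,256);quad(m,.1)
print(im[200,207],im[190,438],im[250,350],im[272,497],im[283,495],im[262,478])
cv2.imwrite('pics/w1c.png',cv2.resize(im[140:300,190:530],None,fx=2.3,fy=2.3,interpolation=cv2.INTER_CUBIC)[:,:,::-1])
E
```

```text
slot
894 [540.9  29.1] [26.4 47.9] 4.57
amberL
2819 [528.3 112.4] [104.9  56.3] 4.94
[154 240] [225 283]
2828 [543.2 -55. ] [105.   56.2] 4.98
[153 360] [224 402]
bars
295 [518.4 190.9] [69.3 11.1] 4.5
350 [ 548.7 -132.6] [68.9 11.7] 5.26
roof
7021 [544.4  28.7] [129.7  92.5] 4.67
[218 214 212] [226 226 224] [153 131 116] [183 132  92] [192 138  98] [76 55 39]
```

View pics/w1c.png

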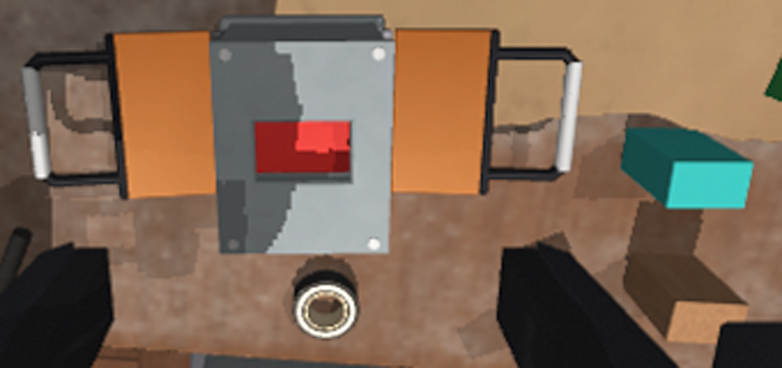

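```bash
cat >> h.py <<'E'
C=np.array([.5378,.029]);YAW=4.75
def b2w(x,y,z):
    r=np.radians(YAW);return np.array([C[0]+x*np.cos(r)-y*np.sin(r),C[1]+x*np.sin(r)+y*np.cos(r),z])
def bar(side,th): return b2w(0,side*(.05+.11*np.cos(th)),.026+.11*np.sin(th))
E
python3 - <<'E'
from h import *
import pickle
w=pickle.load(open('w1.pkl','rb'));b=pickle.load(open('c0.pkl','rb'))[1]
from scipy.optimize import least_squares
for s,uv in((1,(207.5,193.5)),(-1,(437.7,190))):
    e=[(round(np.degrees(t)),np.round(proj(w,bar(s,t))-uv,1),proj(b,bar(s,t)).round(1)) for t in np.arange(0,.36,.07)]
    for k in e: print(s,*k)
im=b['img'];cv2.imwrite('pics/s1c.png',cv2.resize(im[170:290,240:420],None,fx=4,fy=4,interpolation=cv2.INTER_CUBIC)[:,:,::-1])
print(proj(w,b2w(0.0165,0,.1)),proj(w,b2w(-.0165,0,.1)))
E
```

```text
1 0 [ 0.7 -4.3] [273.  268.8]
1 4 [-1.  -2.7] [272.8 266.4]
1 8 [-2.4 -1.2] [272.8 263.8]
1 12 [-3.4  0.4] [272.9 261.1]
1 16 [-4.   2.1] [273.2 258.3]
1 20 [-4.2  3.7] [273.6 255.3]
-1 0 [-3.6 -1.4] [345.4 193. ]
-1 4 [-1.9  0.1] [345.5 190.8]
-1 8 [-0.6  1.6] [345.5 188.8]
-1 12 [0.4 3.3] [345.3 186.8]
-1 16 [0.9 4.9] [345.1 185. ]
-1 20 [1.1 6.6] [344.8 183.3]
[320.85157549 192.79015495] [320.97157955 218.92436326]
```

View pics/s1c.png

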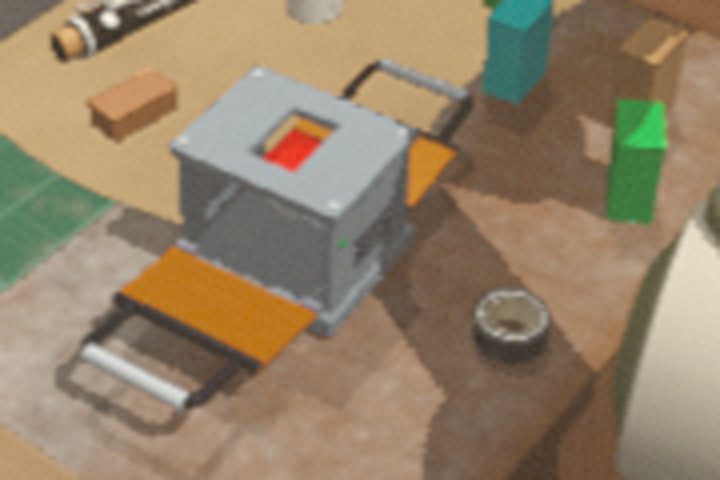

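The scene crop puts the left bar at (135,375) and the right bar at (426,83) in crop pixels. That makes the left screen about 8–9° up and the right about 4–5°, which agrees with the wrist view.

```bash
python3 - <<'E'
from h import *
B=bar(1,.155);print(B, delta(B+[0,0,.09],4.75), delta(B+[0,0,.001],4.75))
E
```

```text
[0.52465989 0.18713628 0.04298181] (array([ -41.7, -161.4,  198.1]), np.float64(-0.2)) (array([ -41.7, -161.4,  287.1]), np.float64(-0.2))
```

Call:
{"name": "step_arm", "arguments": {
  "increments": "-5 -25 0 0;-13 -60 10 0;-22 -95 40 0;-32 -130 75 0;-40 -155 110 0;-42 -161 145 0;-42 -161 175 0;-42 -161 195 -0.2;-42 -161 198 -0.2;-42 -161 198 -0.2;-42 -161 198 -0.2",
  "hand": 32
}}

```text
time: 2.78
position: [0.5259, 0.1862, 0.1345]
orientation: [-180.0, -0.1, 4.6]
contact_force: [-0.2, -0.4, 0.3]
width: 0.0317
gripper_force: 0.0
```

```bash
python3 - <<'E'
from h import *
import pickle
w=cam('wrist','w2.png');pickle.dump(w,open('w2.pkl','wb'));o=arm.get_obs();print(o['position'],o['orientation'],o['width'])
print([proj(w,bar(1,t)).round(1) for t in(.1,.155,.2)])
p,R=tool();print('tips',[proj(w,p+R@np.array([0,y,.022])).round(0) for y in(-.016,.016)])
E
```

```text
[0.52605164 0.18635444 0.13478617] [-179.99090397   -0.20231304    4.65753901] 0.032152821616542746
[array([320.7, 214.3]), array([321.7, 217.1]), array([322.9, 219.6])]
tips [array([292., 263.]), array([354., 263.])]
```

View pics/w2.png

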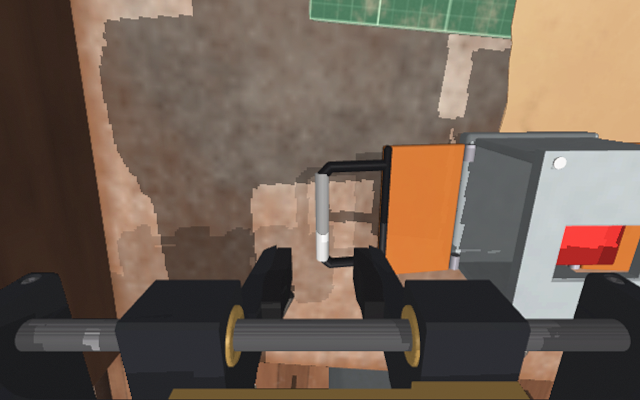

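The left bar runs from (322,174) to (322,262), centred between the jaws as predicted, so I go down and close.

Call:
{"name": "step_arm", "arguments": {
  "increments": "-1 -1 25 0;-1 -1 50 0;-1 -1 70 0;-1 -1 83 0;-1 -1 90 0;-1 -1 90 0;-1 -1 90 0"
}}

```text
time: 3.42
position: [0.5247, 0.1877, 0.044]
orientation: [-180.0, -0.1, 4.7]
contact_force: [-0.2, 0.4, 0.7]
width: 0.0319
gripper_force: 0.0
```

Call:
{"name": "step_arm", "arguments": {
  "increments": "0 0 0 0;0 0 0 0;0 0 0 0;0 0 0 0;0 0 0 0;0 0 0 0",
  "hand": 0
}}

```text
time: 3.92
position: [0.5244, 0.1866, 0.043]
orientation: [179.9, -0.0, 4.7]
contact_force: [1.0, -6.4, 0.1]
width: 0.0083
gripper_force: 29.6
```

```bash
cat > arc.py <<'E'
from h import *
import sys
def go(s,t0,n=12,over=.03):
    B0=bar(s,t0);p,R=tool()
    for t in np.linspace(t0,np.pi/2+over,n+1)[1:]:
        print(*(R.T@(bar(s,t)-B0)*1000).round(1),end=';')
    print(p,B0)
go(int(sys.argv[1]),float(sys.argv[2]))
E
python3 arc.py 1 .155
```

```text
0.0 2.9 -12.9;0.0 7.2 -25.4;0.0 13.1 -37.3;0.0 20.3 -48.4;0.0 28.9 -58.5;0.1 38.5 -67.6;0.1 49.2 -75.4;0.1 60.8 -81.9;0.1 73.1 -86.9;0.1 85.8 -90.4;0.1 98.9 -92.4;0.1 112.2 -92.8;[0.52435526 0.18658854 0.04301281] [0.52465989 0.18713628 0.04298181]
```

Call:
{"name": "step_arm", "arguments": {
  "increments": "0 3 -13 0;0 7 -25 0;0 13 -37 0;0 20 -48 0;0 29 -58.5 0;0 38.5 -67.5 0;0 49 -75.5 0;0 61 -82 0;0 73 -87 0;0 86 -90.5 0;0 99 -92.5 0;0 112 -93 0"
}}

```text
time: 4.92
position: [0.5329, 0.0762, 0.1347]
orientation: [-179.9, 0.1, 4.7]
contact_force: [1.7, 41.9, -3.3]
width: 0.0073
gripper_force: 29.9
```

Call:
{"name": "step_arm", "arguments": {
  "increments": "0 1 0 0;0 1 0 0;0 1 0 0;0 1 0 0"
}}

```text
time: 5.25
position: [0.5328, 0.0773, 0.1349]
orientation: [-179.7, 0.0, 4.7]
contact_force: [3.2, 13.8, -8.8]
width: 0.0068
gripper_force: 30.4
```

```bash
python3 - <<'E'
from h import *
import pickle
o=arm.get_obs();print(o['position'],o['contact_force'],o['width'],bar(1,np.pi/2))
w=cam('scene');cv2.imwrite('pics/s2.png',cv2.resize(w['img'][130:310,220:460],None,fx=3,fy=3)[:,:,::-1])
E
```

```text
[0.53282775 0.07726281 0.13494371] [ 3.19492841 13.75149316 -8.77620317] 0.006812674383066978 [0.53365959 0.07882828 0.136     ]
```

View pics/s2.png

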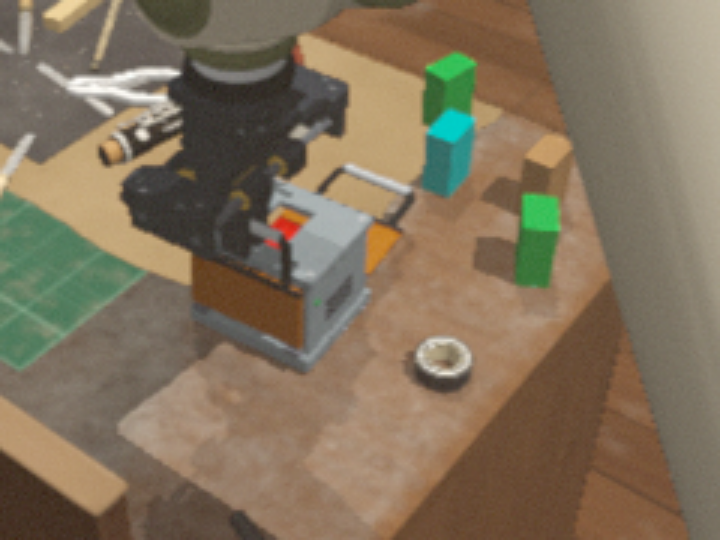

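The left screen now stands upright, with its bar held above the roof. Next I release it, rise and move to the right handle.

Call:
{"name": "step_arm", "arguments": {
  "increments": "0 -1 0 0;0 -1 0 0;0 -1 0 0;0 -1 -30 0;0 -1 -60 0;0 -1 -60 0",
  "hand": 32
}}

```text
time: 5.8
position: [0.5351, 0.0757, 0.2011]
orientation: [179.9, -0.5, 4.7]
contact_force: [-0.2, 0.2, 0.9]
width: 0.0322
gripper_force: 0.0
```

```bash
python3 - <<'E'
from h import *
B=bar(-1,.08);print(B, delta(B+[0,0,.09],4.75))
E
```

```text
[ 0.55102018 -0.13009988  0.03479062] (array([ -1.6, 206.3,  76.7]), np.float64(-0.1))
```

Call:
{"name": "step_arm", "arguments": {
  "increments": "0 20 -2 0;0 55 -2 0;0 92 -2 0;0 130 0 0;-1 165 20 0;-1 190 45 0;-1 203 65 0;-1.5 206 77 0;-1.5 206 77 0;-1.5 206 77 0"
}}

```text
time: 6.63
position: [0.5484, -0.1295, 0.1187]
orientation: [-180.0, 0.0, 4.7]
contact_force: [0.4, 0.2, -0.5]
width: 0.0317
gripper_force: 0.0
```

```bash
python3 - <<'E'
from h import *
w=cam('wrist');im=w['img']
p,R=tool();print(p,np.degrees(0),[proj(w,bar(-1,t)).round(1) for t in(0,.08,.16)])
hsv=cv2.cvtColor(im,cv2.COLOR_RGB2HSV).astype(int);m=((hsv[...,1]<40)&(hsv[...,2]>120)).astype(np.uint8);m[:150]=0;m[270:]=0;m[:,:290]=0;m[:,350:]=0
n,l,s,c=cv2.connectedComponentsWithStats(m);i=1+s[1:,4].argmax();print(s[i],c[i])
print(delta(bar(-1,.08)+[0,0,.001],4.75))
E
```

```text
[ 0.54876094 -0.12925248  0.1194838 ] 0.0 [array([324.6, 211.3]), array([324.2, 215.6]), array([322.7, 220.2])]
[ 318  169   14   93 1203] [324.75228595 213.89110557]
(array([ 2.1,  1. , 83.7]), np.float64(-0.0))
```

Call:
{"name": "step_arm", "arguments": {
  "increments": "2 1 25 0;2 1 50 0;2 1 68 0;2 1 79 0;2 1 84.5 0;2 1 84.5 0;2 1 84.5 0"
}}

```text
time: 7.27
position: [0.5512, -0.1302, 0.0353]
orientation: [180.0, -0.1, 4.7]
contact_force: [0.2, 0.9, 0.7]
width: 0.0322
gripper_force: 0.0
```

Call:
{"name": "step_arm", "arguments": {
  "increments": "0 0 0 0;0 0 0 0;0 0 0 0;0 0 0 0;0 0 0 0;0 0 0 0",
  "hand": 0
}}

```text
time: 7.77
position: [0.5509, -0.1309, 0.0346]
orientation: [179.9, -0.1, 4.7]
contact_force: [-0.4, -5.4, 0.6]
width: 0.0069
gripper_force: 29.5
```

```bash
sed -i 's/over=.03/over=0/' arc.py; python3 arc.py -1 .07
```

```text
0.0 -1.8 -13.6;0.0 -5.3 -26.9;0.0 -10.4 -39.7;0.0 -17.1 -51.7;0.0 -25.2 -62.8;0.0 -34.6 -72.8;0.0 -45.2 -81.6;0.0 -56.8 -88.9;0.0 -69.3 -94.8;0.0 -82.4 -99.0;-0.0 -95.9 -101.6;-0.0 -109.6 -102.5;[ 0.55089741 -0.13091783  0.03463502] [ 0.55102701 -0.13018202  0.03369371]
```

Call:
{"name": "step_arm", "arguments": {
  "increments": "0 -2 -13.5 0;0 -5 -27 0;0 -10.5 -39.5 0;0 -17 -51.5 0;0 -25 -63 0;0 -34.5 -73 0;0 -45 -81.5 0;0 -57 -89 0;0 -69 -95 0;0 -82.5 -99 0;0 -96 -101.5 0;0 -109 -102.5 0"
}}

```text
time: 8.77
position: [0.5406, -0.0206, 0.1347]
orientation: [-180.0, 0.2, 4.7]
contact_force: [5.4, -34.4, -23.8]
width: 0.007
gripper_force: 31.5
```

Call:
{"name": "step_arm", "arguments": {
  "increments": "0 -1.5 0 0;0 -2.5 0 0;0 -2.5 0 0;0 -2.5 0 0"
}}

```text
time: 9.1
position: [0.5407, -0.0212, 0.135]
orientation: [179.8, 0.2, 4.7]
contact_force: [2.5, -17.3, -22.5]
width: 0.0071
gripper_force: 31.5
```

Call:
{"name": "step_arm", "arguments": {
  "increments": "0 0 0 0;0 0 0 0;0 0 0 0;0 0 -30 0;0 0 -65 0;0 0 -100 0;0 0 -115 0;0 0 -115 0",
  "hand": 32
}}

```text
time: 9.77
position: [0.5425, -0.0188, 0.2565]
orientation: [179.8, -0.5, 4.7]
contact_force: [0.4, -0.3, 0.5]
width: 0.0319
gripper_force: 0.0
```

```bash
python3 - <<'E'
from h import *
print(delta((.434,-.215,.25),94.7))
E
```

```text
(array([-124.4,  186.6,    5.9]), np.float64(-90.0))
```

Call:
{"name": "step_arm", "arguments": {
  "increments": "-5 8 0 -5;-18 28 0 -12;-32 48 0 -19;-46 68 0 -26;-60 90 0 -33;-74 112 0 -40;-88 134 0 -47;-102 154 0 -54;-114 172 0 -61;-122 184 5 -68;-124 186.5 6 -75;-124 186.5 6 -82",
  "hand": 56
}}

```text
time: 10.77
position: [0.4323, -0.2155, 0.2448]
orientation: [-179.9, -0.1, 87.0]
contact_force: [0.7, 1.2, 0.2]
width: 0.0558
gripper_force: 0.0
```

Call:
{"name": "step_arm", "arguments": {
  "increments": "0 0 0 -6;0 0 0 -8;0 0 0 -8;0 0 0 -8"
}}

```text
time: 11.1
position: [0.4331, -0.2147, 0.2453]
orientation: [-180.0, -0.0, 94.6]
contact_force: [-0.3, -0.3, 0.0]
width: 0.0558
gripper_force: 0.0
```

```bash
python3 - <<'E'
from h import *
import pickle
w=cam('wrist','w3.png');pickle.dump(w,open('w3.pkl','wb'));o=arm.get_obs();print(o['position'],o['orientation'])
E
```

```text
[ 0.43310573 -0.21477438  0.24542271] [-1.79984170e+02 -2.82238771e-02  9.46250952e+01]
```

View pics/w3.png

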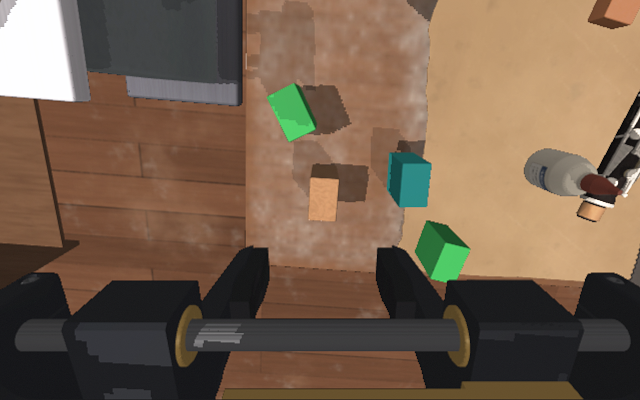

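The blank's bright top spans about (309–338, 178–222), with its dark side face above it. I measure it by mask.

```bash
python3 - <<'E'
from h import *
import pickle
w=pickle.load(open('w3.pkl','rb'));im=w['img'];hsv=cv2.cvtColor(im,cv2.COLOR_RGB2HSV).astype(int)
print(im[160:226:4,324].tolist())
r=im[...,0].astype(int)
m=((r>170)&(hsv[...,1]>90)).astype(np.uint8);m[:160]=0;m[230:]=0;m[:,:300]=0;m[:,345:]=0
n,l,s,c=cv2.connectedComponentsWithStats(m);i=1+s[1:,4].argmax();print(s[i],c[i])
W=np.array([ray(w,x,y,.066)[:2]*1000 for y,x in np.argwhere(l==i)],np.float32);R=cv2.minAreaRect(W);print(R)
print(delta((R[0][0]/1000,R[0][1]/1000,.060),94.6))
E
```

```text
[[141, 107, 86], [100, 75, 60], [80, 59, 43], [82, 60, 43], [79, 58, 42], [211, 153, 108], [215, 156, 112], [217, 158, 113], [211, 153, 107], [213, 155, 109], [217, 157, 112], [211, 154, 109], [212, 154, 109], [212, 154, 110], [213, 155, 110], [199, 145, 104], [158, 123, 101]]
[ 308  178   31   44 1188] [322.65656566 199.27272727]
((434.0915832519531, -230.56088256835938), (28.77884292602539, 45.29462432861328), 0.8774040341377258)
(array([-15.9,  -0.2, 185.4]), np.float64(0.0))
```

Call:
{"name": "step_arm", "arguments": {
  "increments": "-6 0 30 2;-14 0 65 3.7;-16 0 100 3.7;-16 0 130 3.7;-16 0 155 3.7;-16 0 175 3.7;-16 0 185 3.7;-16 0 185 3.7;-16 0 185 3.7"
}}

```text
time: 11.9
position: [0.4345, -0.2309, 0.0607]
orientation: [-180.0, -0.0, 91.0]
contact_force: [0.4, 0.1, 0.4]
width: 0.0562
gripper_force: 0.0
```

Call:
{"name": "step_arm", "arguments": {
  "increments": "0 0 0 0;0 0 0 0;0 0 0 0;0 0 0 0;0 0 0 0;0 0 0 0",
  "hand": 0
}}

```text
time: 12.4
position: [0.4347, -0.2311, 0.0612]
orientation: [180.0, 0.0, 91.0]
contact_force: [-0.9, 0.5, 4.8]
width: 0.0286
gripper_force: 30.0
```

Call:
{"name": "step_arm", "arguments": {
  "increments": "0 0 -10 0;0 0 -35 0;0 0 -70 0;0 0 -110 0;0 0 -140 0;0 0 -160 0;0 0 -160 0;0 0 -160 0"
}}

```text
time: 13.07
position: [0.4344, -0.231, 0.2208]
orientation: [180.0, 0.0, 91.0]
contact_force: [-0.9, -0.5, -1.6]
width: 0.0291
gripper_force: 30.0
```

```bash
sed -i 's/\.5378,\.029\]/.5378,.0285]/' h.py; python3 - <<'E'
from h import *
import pickle
w=cam('wrist');pickle.dump(w,open('w4.pkl','wb'));o=arm.get_obs();print(o['position'],o['orientation'],o['width'],o['contact_force'])
print(delta((*C,.23),94.75))
E
```

```text
[ 0.4340799  -0.23068793  0.21971891] [-1.79935083e+02 -5.76458069e-02  9.09988405e+01] 0.028719538705267028 [-0.0485098   0.53232336 -0.91295581]
(array([257.4, 108.2, -10.1]), np.float64(-3.8))
```

Call:
{"name": "step_arm", "arguments": {
  "increments": "5 2 -10 0;20 8 -15 0;45 19 -15 0;75 32 -15 0;105 44 -15 0;135 57 -15 -1;165 70 -15 -2;195 82 -15 -3;222 93 -15 -3.8;242 102 -15 -3.8;253 106.5 -15 -3.8;257 108 -15 -3.8"
}}

```text
time: 14.12
position: [0.5379, 0.0291, 0.234]
orientation: [-179.8, -0.0, 94.9]
contact_force: [-0.4, -0.3, -1.6]
width: 0.0292
gripper_force: 30.0
```

Call:
{"name": "step_arm", "arguments": {
  "increments": "0 0 0 0;0 0 0 0;0 0 0 0"
}}

```text
time: 14.37
position: [0.5377, 0.0267, 0.2355]
orientation: [-180.0, 0.0, 94.7]
contact_force: [-0.1, -0.2, -1.1]
width: 0.0291
gripper_force: 30.0
```

```bash
python3 - <<'E'
from h import *
import pickle
w=cam('wrist','w5.png');t=cam('top');pickle.dump((w,t),open('w5.pkl','wb'));o=arm.get_obs();print(o['position'],o['orientation'],o['width'],o['contact_force'])
c=[b2w(x,y,.1) for x,y in((.0165,.025),(.0165,-.025),(-.0165,-.025),(-.0165,.025))]
print([proj(w,k).round(1) for k in c])
p,R=tool();print('blank bottom',[proj(w,p+R@np.array([sx*.023,sy*.0145,.061])).round(1) for sx in(1,-1) for sy in(1,-1)])
print(delta((*C,.17),94.75))
E
```

```text
[0.53777311 0.02681921 0.23573195] [-1.79990474e+02  7.13779798e-03  9.47152738e+01] 0.028861596746482854 [ 1.07633462  0.67056821 -0.71851756]
[array([342.7, 167.6]), array([341.6, 223. ]), array([304.4, 223. ]), array([303.3, 167.6])]
blank bottom [array([346.6, 199.3]), array([299.5, 199.3]), array([344.9, 265.4]), array([301.1, 265.4])]
(array([ 1.7,  0.2, 65.7]), np.float64(-0.0))
```

View pics/w5.png

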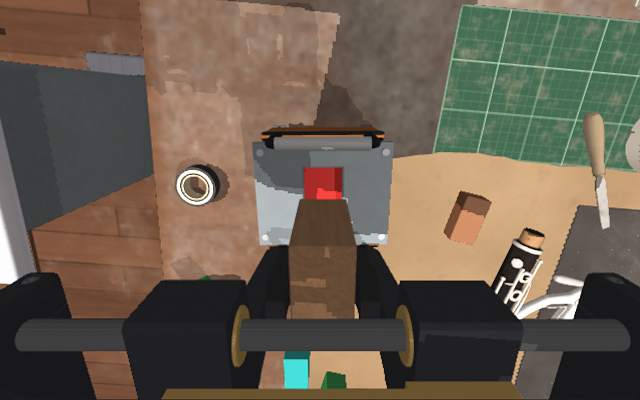

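Both screens are upright in this view. The slot's far edge is at row ~167 (cols 304–343) and the blank's lower edge is at row ~199. I compare both with the prediction.

```bash
python3 - <<'E'
from h import *
import pickle
w,t=pickle.load(open('w5.pkl','rb'));im=w['img']
for r in(172,180,188): print(r,[(c,im[r,c].tolist()) for c in (*range(300,308),*range(338,347))])
print([(r,im[r,316].tolist()) for r in range(162,174)])
print([(r,im[r,330].tolist()) for r in range(194,204)])
print([(c,im[203,c].tolist()) for c in (*range(294,303),*range(344,353))])
E
```

```text
172 [(300, [85, 88, 89]), (301, [82, 86, 86]), (302, [74, 81, 82]), (303, [88, 73, 74]), (304, [130, 46, 44]), (305, [162, 38, 35]), (306, [168, 42, 38]), (307, [167, 42, 39]), (338, [125, 28, 27]), (339, [126, 30, 28]), (340, [126, 26, 25]), (341, [117, 33, 32]), (342, [91, 66, 65]), (343, [88, 96, 96]), (344, [101, 106, 107]), (345, [112, 117, 117]), (346, [109, 115, 116])]
180 [(300, [84, 88, 88]), (301, [82, 86, 87]), (302, [76, 82, 84]), (303, [88, 73, 74]), (304, [136, 48, 47]), (305, [171, 40, 37]), (306, [168, 42, 38]), (307, [167, 42, 38]), (338, [125, 29, 29]), (339, [125, 29, 26]), (340, [126, 26, 24]), (341, [115, 40, 40]), (342, [80, 72, 73]), (343, [90, 96, 97]), (344, [103, 107, 108]), (345, [115, 118, 119]), (346, [113, 118, 117])]
188 [(300, [100, 106, 106]), (301, [100, 105, 105]), (302, [96, 101, 101]), (303, [93, 92, 92]), (304, [126, 61, 61]), (305, [171, 38, 35]), (306, [168, 42, 38]), (307, [167, 43, 38]), (338, [125, 28, 26]), (339, [125, 28, 26]), (340, [127, 28, 25]), (341, [116, 41, 40]), (342, [82, 73, 73]), (343, [92, 97, 98]), (344, [106, 110, 111]), (34
[... 248 characters left out ...]
0]), (171, [168, 41, 38]), (172, [169, 44, 41]), (173, [168, 43, 39])]
[(194, [249, 70, 65]), (195, [249, 69, 64]), (196, [249, 70, 64]), (197, [251, 70, 64]), (198, [244, 68, 61]), (199, [154, 63, 50]), (200, [77, 63, 45]), (201, [85, 64, 47]), (202, [85, 62, 45]), (203, [84, 63, 45])]
[(294, [182, 187, 188]), (295, [182, 188, 189]), (296, [181, 188, 190]), (297, [178, 184, 186]), (298, [143, 144, 144]), (299, [76, 52, 34]), (300, [83, 61, 43]), (301, [84, 62, 46]), (302, [84, 63, 46]), (344, [85, 64, 46]), (345, [84, 62, 43]), (346, [101, 87, 76]), (347, [128, 125, 121]), (348, [112, 118, 121]), (349, [113, 118, 120]), (350, [112, 117, 120]), (351, [114, 118, 119]), (352, [115, 118, 120])]
```

Call:
{"name": "step_arm", "arguments": {
  "increments": "2 0.5 15 0;2 0.5 30 0;2 0.5 45 0;2 0.5 58 0;2 0.5 66 0;2 0.5 68 0;2 0.5 68 0;2 0.5 68 0;2 0.5 68 0"
}}

```text
time: 15.22
position: [0.5386, 0.0297, 0.1686]
orientation: [179.9, 0.0, 94.8]
contact_force: [0.3, 0.3, -0.2]
width: 0.0289
gripper_force: 30.0
```

```bash
python3 - <<'E'
from h import *
import pickle
w=cam('wrist');im=w['img'];o=arm.get_obs();print(o['position'],o['orientation'],o['contact_force'])
p,R=tool()
c=[b2w(x,y,.1) for x,y in((.0165,.025),(-.0165,.025))]
print([proj(w,k).round(1) for k in c])
print('blank bottom',[proj(w,p+R@np.array([sx*.023,sy*.0145,.061])).round(1) for sx in(1,) for sy in(1,-1)])
cv2.imwrite('pics/w6.png',cv2.resize(im[150:260,240:400],None,fx=5,fy=5,interpolation=cv2.INTER_CUBIC)[:,:,::-1])
E
```

```text
[0.53859172 0.02974397 0.16852696] [1.79919741e+02 2.23559351e-02 9.47975225e+01] [ 0.04562649 -0.22608014 -1.16439969]
[array([347. , 194.4]), array([295.3, 194.4])]
blank bottom [array([346.2, 199.3]), array([299.2, 199.3])]
```

View pics/w6.png

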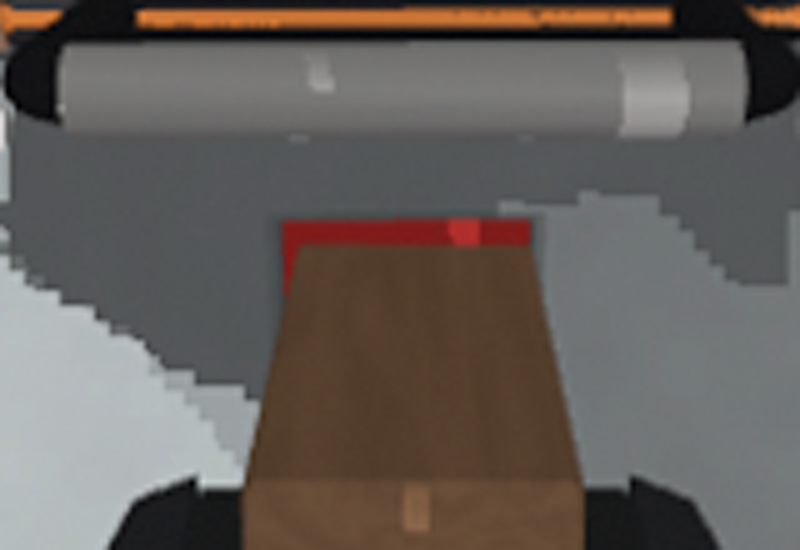

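Against the throat (centre at crop x ≈ 406), the blank sits about 1 mm too far right, and by the row gap about 1 mm too far forward. I correct both and start down.

Call:
{"name": "step_arm", "arguments": {
  "increments": "-1 -1 0 0;-1 -1 0 0;-1 -1 4 0;-1 -1 8 0;-1 -1 12 0;-1 -1 16 0;-1 -1 18 0;-1 -1 18 0;-1 -1 18 0"
}}

```text
time: 16.02
position: [0.5374, 0.0288, 0.1496]
orientation: [-180.0, -0.0, 94.8]
contact_force: [0.1, 0.2, -1.2]
width: 0.0291
gripper_force: 30.0
```

Call:
{"name": "step_arm", "arguments": {
  "increments": "0 0 3 0;0 0 6 0;0 0 9 0;0 0 11 0;0 0 12.5 0;0 0 13.5 0;0 0 13.5 0;0 0 13.5 0;0 0 13.5 0"
}}

```text
time: 16.77
position: [0.5374, 0.0288, 0.1364]
orientation: [180.0, 0.0, 94.8]
contact_force: [-0.7, 0.5, 2.9]
width: 0.0294
gripper_force: 30.0
```

```bash
python3 - <<'E'
from h import *
for i in range(4):
    arm.read_camera('top');o=arm.get_obs();print(o['position'],o['contact_force'],o['width'],o['gripper_force'])
E
```

```text
[0.53745237 0.02876494 0.13642937] [-0.30195428 -0.11323452  3.1936842 ] 0.029137573340915247 29.991683140397072
[0.53744086 0.02875592 0.13640054] [-0.14165298  0.08052791  2.07515352] 0.02891972730398606 29.991781418211758
[0.53744543 0.02877003 0.13638742] [-0.4197817  -0.38394949  2.37867926] 0.02914013128056237 29.991763355210423
[0.53744083 0.02876066 0.13636637] [0.1105548  0.47378724 1.89281178] 0.028887227175277974 29.99191333539784
```

Call:
{"name": "step_arm", "arguments": {
  "increments": "0 0 1 0;0 0 1 0;0 0 1 0;0 0 1 0;0 0 1 0;0 0 1 0"
}}

```text
time: 17.47
position: [0.5374, 0.0288, 0.1353]
orientation: [180.0, -0.0, 94.8]
contact_force: [-0.2, 0.6, 2.8]
width: 0.0289
gripper_force: 30.0
```

```bash
python3 - <<'E'
from h import *
f=[]
for i in range(8):
    arm.read_camera('top');o=arm.get_obs();f.append(o['contact_force'])
print(o['position'],np.mean(f,0))
c=cam('scene');cv2.imwrite('pics/s3.png',cv2.resize(c['img'][130:310,220:460],None,fx=3,fy=3)[:,:,::-1])
E
```

```text
[0.53744175 0.02876447 0.13525428] [-0.17163661  0.43647585  3.23480803]
```

View pics/s3.png

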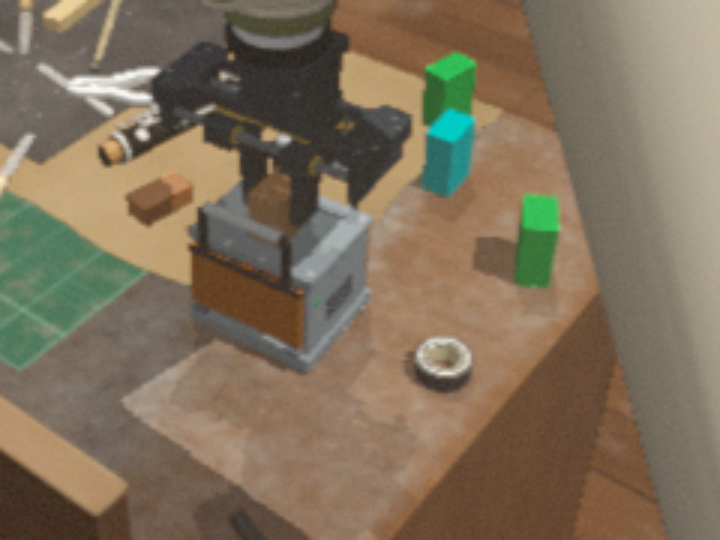

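The blank is through the slot with its pad force at about 4 N, roughly half travel. Both screens are upright and the other objects are where they were.

```bash
python3 -c "
from cell import arm
print(arm.close_job())"
```

```text
the job is handed in; nothing more can be done
None
```

I raised both screens fully upright and handed the job in with the gripper still holding the wood blank in the slot, the pad pressed about 5 mm (half travel, estimated from force and height), and the glue bottle, tape roll and wax block untouched.

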